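# Peel the top tray off a sticky nested stack and present it to the code reader

## Robot

A 6-joint arm with a two-finger parallel gripper is mounted at the origin on a cart in front of the work surface, level with it; the furniture and walls round the work are solid. World frame = base frame: x ahead of the robot, y to its left, z up, the work surface at z = 0. Lengths are in mm, angles in rad, forces in N, time in s.
With the tool pointing down it reaches from about 275 to 750 mm from the base axis. Payload 10.2 kg.
Tool frame: the origin (TCP) lies midway between the tips of the shut fingers; the grasp point (between the pads) lies 19 mm behind it; z points along the fingers, y is the line along which they close (so a half turn about z gives the same grasp; the last joint's range is limited). The gripper opens to 88 mm and grips with 3 to 60 N. Pads are 18 mm wide; open, the fingers measure 123 mm over their backs; the gripper's body (75 mm by 187 mm) begins 45 mm behind the grasp point.
Start: joints at [-1.442, 0.313, 1.498, -0, 1.331, -0.223], TCP at [180.896, -492.857, 238.72] pointing down, gripper open.
Joint ranges: [-2.94, 2.94], [-0.97, 2.17], [0.19, 2.56], [-1.23, 4.37], [0.02, 3.11], [-2.88, 2.88]. Speed limits (rad/s): [2.39, 2.39, 3.01, 3.14, 3.14, 3.14].

## Interface

Orientations are given as a unit quaternion [x, y, z, w].
In Python, from workcell import env gives the robot as it stands.
- The arm moves only by the tool drive_tool, never from a script. Its argument "series" is a list of rows, each a list of 7 numbers: the shift along the tool's x, y, z as a fraction of full scale, then the turn, a rotation vector about the tool's x, y, z as a fraction of full scale, then the opening, from 0 (shut) to 1 (fully open). A call has 1 to 20 rows; each row shifts and turns the commanded pose from where the row before left it, along the tool's axes as they then stand; what a row does not reach is not made up. Full scale, the value 1, is 25 cm for a shift and 0.5 rad for a turn. A row lasts 1/12 s, in which the tool goes at most 41.7 mm and 7.16 degrees, less where a joint would pass 70% of its speed; a pose out of reach is approached as far as the arm can. A call with a number of a shift or a turn outside -1 to 1 is refused whole. A call with a gripper value outside its range is refused whole. The fingers move at their own pace and stop on an object; "force" is the grip in N (left out, the last holds). Time passes only in rows, so rows that do not move let the fingers close. It gives the time, the measured TCP pose, the force, the opening and the grip force at its end, in the units of the state.
- env.read_state(): the state, without advancing time (a new reading comes with each control period).
- env.capture(name): name is "side" or "top" or "wrist"; returns the picture (480x640x3 uint8, red, green, blue); there is no depth.
- env.camera_info(name): a dict with "camera_matrix" (3x3 intrinsics, pixels), "extrinsics" (4x4, takes a point from camera to world coordinates). Camera axes: x right, y up, looking along -z (the intrinsics and any distortion apply to the point x, -y, -z); pixel columns grow to the right and rows downward; lengths in mm; the calibration is good to about 2 mm. A picture is of the moment at which its call begins: read the wrist's pose just before it. camera_info takes no time and is no camera call; for the wrist camera it gives the pose at the moment of the call.
- env.sign_off(): hands the job in; it is judged then, once.
The state is a dict: "time": time; "qpos": joint angles; "dq": joint speeds; "tau": joint torques, N m; "tool_pos": TCP position; "eef_rot": TCP orientation; "force": force on the tool from outside, world axes, zero at the start; "moment": the same for the moment, N m; "width": opening from 0.0 (shut) to 1.0 (fully open); "grasp_force": force on a finger pad.
Only numpy, scipy, OpenCV 4.12 (cv2) and the standard library are available. Lean on these libraries where they do the work, as an engineer would, in place of code of your own. Each camera call takes 0.05 s, during which the arm holds its last target. There are 200 camera calls.

## Task

The formed trays cling in their nested stack. Take the top tray by its blue clip and peel it off: lift the clip's corner first, tipping the tray by some 15 to 20 degrees while its opposite corner still rests in the stack, and only then lift it away, so that the second tray stays where it is. Then hold the tray level and right way up over the glass window of the black code reader, its middle over the middle of the window and its underside about 10 cm above the glass, without disturbing the dish, the pen or the bottle nearby; finish while still holding it there, do not put it down or let go.

Things in the scene. Friction and masses are not known exactly. Their poses are not given: they have to be found in the camera images.
- tray_top: Top tray: light teal, rigid, 151 x 111 mm over its rim (long side along x), 30 mm deep, about 0.1 kg, a blue clip upright at its -x, -y corner. Origin: centre of the floor's underside (code label there); z up. Rim 12 mm wide, upper face 30 mm above the origin. Four lugs, 8 mm across, under the rim at x = +-66, y = +-46 mm reach down to z = 18 mm and rest on the second tray's rim.
- clip_grip (a point): Grip point on the blue clip: x = -67, y = -49, z = 54 mm in tray_top's frame (the point has the tray's axes). The clip is an upright plate 10 mm thick, 26 mm wide, rising from the rim to z = 64 mm (34 mm above the rim). Its thin direction lies along the tray's diagonal, (0.806, 0.591, 0) in the tray's frame, 0.633 rad from the tray's x.
- far_corner (a point): Foot of tray_top's lug diagonally across from the clip: x = 66, y = 46, z = 18 mm in its frame. The tray can be tipped about this point; its rim then slips out from under the rollers one after another; all are free at about 0.3 rad.
- tray_second: The second tray, same shape without a clip; it starts 12 mm below tray_top with the same yaw. Four white sprung rollers (16 mm across) on brackets on the middles of its sides, up to 54 mm above its origin and 20 mm outside its rim, nip over tray_top's rim; each gives after a pull of about 3 to 4 N, within 7 mm of lift. tray_top's walls have a few mm of play in it. It must stay.
- far_seat (a point): Point on the second tray's rim on which far_corner rests at the start.
- stack_holder: Fixed aluminium base plate 194 x 154 x 8 mm that holds the stack. Origin: centre of its underside on the worktop. tray_top's origin starts 32 mm above it, same yaw. Two steel hooks, 55 mm high, hold the second tray's rim down on both sides of the clip's corner; its other corners only lie there, so that a straight pull on the whole top tray brings the second one up too.
- reader: Black bench code reader, 130 x 130 x 30 mm, fixed, looking straight up. Origin: centre of its underside.
- window (a point): Centre of the reader's glass window (90 x 90 mm) on its top, 30 mm above the worktop.
- white_dish: Small white ceramic dish, 73 mm across, 30 mm high; origin at the centre of its underside. Leave alone.
- marker_red: White and red pen lying on the worktop, 138 mm long, 12 mm thick, its length along its own y. Leave alone.
- bottle: White plastic bottle, 45 x 56 x 141 mm, standing; origin at the centre of its underside. Leave alone.

How it is judged:
By the outcome, as a careful person would: the job done as asked, in the order asked, and still so for the second after the job is handed in, while the arm keeps its last pose, push and grip.
It also fails if it takes over 45 s, if anything falls off the work surface, if the arm or the gripper's body presses on something with over 40 N, if the wrist force passes 120 N, or if a joint passes its speed limit or range.

## Working session

There is one attempt and no reset: what is moved stays moved. The work goes in short steps, Python scripts to look and compute and a tool call to move; the robot and the scene stay as the last step left them, time stands still between calls to the robot, and variables do not carry over. Pictures are saved under pics/ and viewed, at most 10 in all, crops included, and the job is handed in when it is done.

Besides the shell and the picture viewer there is one more tool, called after ">>>" by a JSON object that holds its "op" and its "data", one argument or row to a line. drive_tool: Moves the arm, as the interface text tells. Its arguments: {"type":"object","properties":{"series":{"type":"array"},"force":{"type":"number"}},"required":["series"]}

```bash
mkdir -p pics; python3 - <<'E'
from workcell import env
import cv2
s=env.read_state();print(s)
for n in("top","side"):
    c=env.camera_info(n);print(n,c)
    cv2.imwrite(f"pics/{n}0.png",env.capture(n)[:,:,::-1])
E
```

```text
{'time': 0.0, 'qpos': array([-1.44237442e+00,  3.13422649e-01,  1.49838149e+00, -9.00523918e-06,
        1.33099304e+00, -2.23360665e-01]), 'dq': array([ 0.00020057, -0.00014582, -0.00047781, -0.0015039 , -0.00016304,
        0.00078681]), 'tau': array([ 2.17391442e-05, -4.02210867e+01, -2.52270699e+01,  6.95186388e-02,
        3.52610112e-02, -9.35247067e-05]), 'tool_pos': array([ 180.87627404, -492.61621885,  238.19598771]), 'eef_rot': array([ 9.84570601e-01,  1.74986766e-01,  2.42102288e-05, -6.01794597e-04]), 'force': array([ 0.41480245, -0.09987623, -0.50687884]), 'moment': array([ 0.01109231,  0.00188228, -0.03606237]), 'grasp_force': 0.0, 'width': 0.9982353879698092}
top {'camera_matrix': array([[611.62638777,   0.        , 306.99664174],
       [  0.        , 611.62638777, 234.99933056],
       [  0.        ,   0.        ,   1.        ]]), 'extrinsics': array([[ 7.21264393e-03,  9.90826956e-01, -1.34944138e-01,
         3.60733514e+02],
       [-9.99926739e-01,  8.45816081e-03,  8.65882894e-03,
         7.71539534e+01],
       [ 9.72078034e-03,  1.34871798e-01,  9.90815374e-01,
         1.34714563e+03],
       [ 0.00000000e+00,  0.00000000e+00,  0.00000000e+00,
         1.00000000e+00]])}
side {'camera_matrix': array([[562.20522803,   0.        , 311.75807098],
       [  0.        , 562.20522803, 239.41277238],
       [  0.        ,   0.        ,   1.        ]]), 'extrinsics': array([[-8.55641796e-01,  1.73777218e-01, -4.87522918e-01,
        -1.19374871e+02],
       [-5.17506255e-01, -3.01857364e-01,  8.00668101e-01,
         1.12297092e+03],
       [-8.02450743e-03,  9.37381251e-01,  3.48212575e-01,
         5.41364037e+02],
       [ 0.00000000e+00,  0.00000000e+00,  0.00000000e+00,
         1.00000000e+00]])}
```

View pics/top0.png

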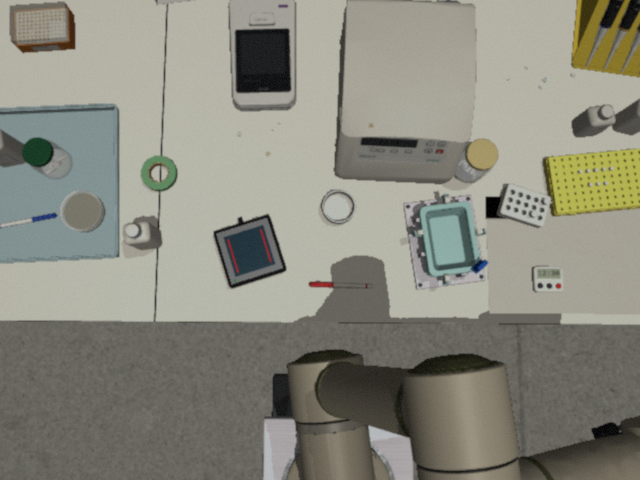

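View pics/side0.png

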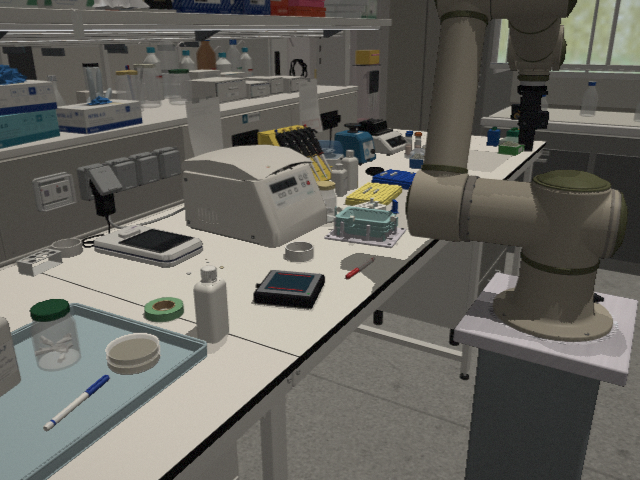

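Top view: the stack is at about (448,240), with its blue clip at (481,267). The reader is at (250,250), the dish at (338,207), the pen at (340,285) and the bottle at (140,235).

```bash
cat > h.py <<'E'
import numpy as np, cv2
from workcell import env
from scipy.spatial.transform import Rotation as R
def ray(n,uv,z,c=None):
    c=c or env.camera_info(n);K=c["camera_matrix"];E=c["extrinsics"]
    uv=np.atleast_2d(np.array(uv,float));d=np.c_[uv,np.ones(len(uv))]@np.linalg.inv(K).T
    d[:,1:]*=-1;d=d@E[:3,:3].T;o=E[:3,3]
    return o+d*((z-o[2])/d[:,2])[:,None]
def big(m,roi):
    mm=np.zeros_like(m);x0,y0,x1,y1=roi;mm[y0:y1,x0:x1]=m[y0:y1,x0:x1]
    cs,_=cv2.findContours(mm,cv2.RETR_EXTERNAL,cv2.CHAIN_APPROX_NONE)
    return max(cs,key=cv2.contourArea)[:,0]
def rect(p):
    r=cv2.minAreaRect(p[:,:2].astype(np.float32));return r
E
python3 - <<'E'
from h import *
im=cv2.imread("pics/top0.png");hsv=cv2.cvtColor(im,cv2.COLOR_BGR2HSV)
teal=cv2.inRange(hsv,(78,40,60),(98,255,255));blue=cv2.inRange(hsv,(105,120,40),(130,255,255))
c=big(teal,(395,190,500,300));print("teal",rect(ray("top",c,62)))
c=big(blue,(460,250,500,285));print("blue",rect(ray("top",c,96)),rect(ray("top",c,86)),ray("top",c,96).min(0),ray("top",c,96).max(0))
dark=cv2.inRange(hsv,(0,0,0),(180,255,60));c=big(dark,(205,205,295,295))
c=big(cv2.inRange(hsv,(0,0,0),(180,255,130)),(208,212,292,292));print("reader",rect(ray("top",c,30)))
red=cv2.inRange(hsv,(0,120,80),(10,255,255))|cv2.inRange(hsv,(170,120,80),(180,255,255))
ys,xs=np.nonzero(red[205:295,205:295]);p=ray("top",np.c_[xs+205,ys+205],30);print("red",rect(p))
for n,uv,z in(("dish",(338,207),30),("bottle",(133,230),141),("pen",(340,285),6)):print(n,ray("top",uv,z))
v=np.vstack([im[190:300,390:500],]);v=cv2.resize(v,None,fx=5,fy=5,interpolation=2)
cv2.imwrite("pics/crop1.png",v)
E
```

```text
teal ((531.7975463867188, -234.89370727539062), (152.5181121826172, 115.18553161621094), 8.18549919128418)
blue ((471.4076843261719, -288.3608703613281), (13.898524284362793, 33.426612854003906), 38.2869987487793) ((472.29229736328125, -291.2823486328125), (14.009594917297363, 33.693763732910156), 38.28706359863281) [ 457.42623471 -302.66396839   96.        ] [ 480.26270737 -273.28486112   96.        ]
reader ((509.8453063964844, 192.4663543701172), (143.89610290527344, 130.66073608398438), 18.245582580566406)
red ((505.7901916503906, 191.3492431640625), (75.15438079833984, 78.90864562988281), 17.869409561157227)
dish [[602.53289131  -1.75304307  30.        ]]
bottle [[532.07813748 412.41673857 141.        ]]
pen [[433.50600864  -7.63741456   6.        ]]
```

View pics/crop1.png

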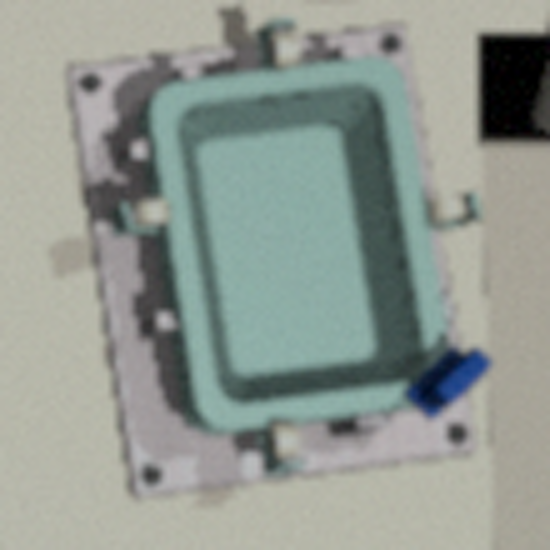

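The top-view crop shows the tray yawed about +8°, with its clip at the lower right. Its four rollers are visible at the middles of the sides. I'll approach above the clip.

>>> {"op": "drive_tool", "data": {
  "series": [
    [0.098,-0.025,0.014,0,0,0,1],
    [0.098,-0.025,0.014,0,0,0,1],
    [0.098,-0.025,0.014,0,0,0,1],
    [0.098,-0.025,0.014,0,0,0,1],
    [0.098,-0.025,0.014,0,0,0,1],
    [0.098,-0.025,0.014,0,0,0,1],
    [0.098,-0.025,0.014,0,0,0,1],
    [0.098,-0.025,0.014,0,0,0,1],
    [0.098,-0.025,0.014,0,0,0,1],
    [0.098,-0.025,0.014,0,0,0,1],
    [0.098,-0.025,0.014,0,0,0,1],
    [0.098,-0.025,0.014,0,0,0,1],
    [0.098,-0.025,0.014,0,0,0,1],
    [0.098,-0.025,0.014,0,0,0,1],
    [0,0,0,0,0,0,1]
  ]
}}

```text
time: 1.35
tool_pos: [474.9, -289.9, 188.6]
eef_rot: [0.984, 0.177, -0.0, -0.001]
force: [-0.8, -0.2, 0.2]
width: 0.999
grasp_force: 0.0
```

>>> {"op": "drive_tool", "data": {
  "series": [
    [0,0,0,0,0,-0.2,1],
    [0,0,0,0,0,-0.2,1],
    [0,0,0,0,0,-0.2,1],
    [0,0,0,0,0,-0.2,1],
    [0,0,0,0,0,-0.2,1],
    [0,0,0,0,0,-0.2,1],
    [0,0,0,0,0,-0.2,1],
    [0,0,0,0,0,-0.2,1],
    [0,0,0,0,0,-0.2,1],
    [0,0,0,0,0,-0.2,1],
    [0,0,0,0,0,-0.2,1],
    [0,0,0,0,0,-0.2,1],
    [0,0,0,0,0,-0.2,1],
    [0,0,0,0,0,-0.2,1],
    [0,0,0,0,0,-0.2,1],
    [0,0,0,0,0,-0.2,1],
    [0,0,0,0,0,-0.2,1],
    [0,0,0,0,0,-0.2,1],
    [0,0,0,0,0,-0.2,1],
    [0,0,0,0,0,-0.2,1]
  ]
}}

```text
time: 3.02
tool_pos: [472.2, -292.8, 189.5]
eef_rot: [0.383, 0.924, 0.0, -0.0]
force: [0.5, -0.5, -0.4]
width: 0.999
grasp_force: 0.0
```

```bash
python3 - <<'E'
from h import *
s=env.read_state();print(s["time"],s["tool_pos"],R.from_quat(s["eef_rot"]).as_matrix().round(3),s["qpos"].round(2))
c=env.camera_info("wrist");np.set_printoptions(precision=4,suppress=True);print(c)
im=env.capture("wrist")[:,:,::-1];cv2.imwrite("pics/w1.png",im)
E
```

```text
3.0167 [ 472.21545983 -292.82204198  189.54078045] [[-0.707  0.707 -0.001]
 [ 0.707  0.707  0.   ]
 [ 0.001 -0.    -1.   ]] [-0.77  0.42  1.48 -0.    1.24 -1.55]
{'camera_matrix': array([[417.6039,   0.    , 325.4369],
       [  0.    , 417.6039, 239.9413],
       [  0.    ,   0.    ,   1.    ]]), 'extrinsics': array([[   0.7066,   -0.6835,   -0.1831,  425.7721],
       [   0.7076,    0.6826,    0.1827, -244.9609],
       [   0.0001,   -0.2587,    0.966 ,  336.2418],
       [   0.    ,    0.    ,    0.    ,    1.    ]])}
```

View pics/w1.png

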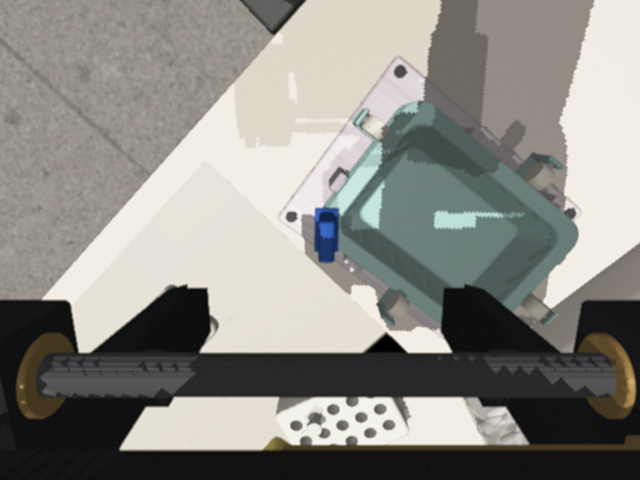

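The wrist view shows the clip at about (327,235), seen from the side, with its thin direction across the image along the closing line.

```bash
python3 - <<'E'
from h import *
c=env.camera_info("wrist")
im=cv2.imread("pics/w1.png");hsv=cv2.cvtColor(im,cv2.COLOR_BGR2HSV)
b=big(cv2.inRange(hsv,(105,120,30),(130,255,255)),(290,180,370,290));print(cv2.boundingRect(b))
M=R.from_quat(env.read_state()["eef_rot"]).as_matrix();T=env.read_state()["tool_pos"]
for z in(96,86,62):
    q=(ray("wrist",b,z,c)-T)@M;print(z,q.min(0).round(1),q.max(0).round(1))
# project predicted clip corners
K=c["camera_matrix"];E=c["extrinsics"]
yaw=np.radians(8.2);t=R.from_euler("z",yaw)
d=np.array([.806,.591,0]);w=np.array([-.591,.806,0])
for z in(64,30):
  for a in(-5,5):
    for bb in(-13,13):
      P=np.array([531.8,-234.9,32])+t.apply(np.array([-67,-49,z])+a*d+bb*w)
      p=(P-E[:3,3])@E[:3,:3];print(z,a,bb,(K[0,0]*p[0]/-p[2]+K[0,2]).round(1),(K[1,1]*p[1]/p[2]+K[1,2]).round(1))
print(rect(b))
E
```

```text
(315, 208, 24, 54)
96 [-10.9  -5.2  93.5] [21.6  8.4 93.5]
86 [-14.1  -5.4 103.5] [ 19.7   8.8 103.5]
62 [-21.9  -6.  127.5] [ 15.2   9.5 127.5]
64 -5 -13 315.2 264.7
64 -5 13 315.6 222.8
64 5 -13 331.7 265.0
64 5 13 332.6 223.1
30 -5 -13 316.4 249.0
30 -5 13 316.8 211.6
30 5 -13 331.0 249.2
30 5 13 331.7 211.9
((325.9247741699219, 234.55661010742188), (22.931259155273438, 53.09468460083008), 1.6846843957901)
```

```bash
python3 - <<'E'
from h import *
c=env.camera_info("wrist")
im=cv2.imread("pics/w1.png");hsv=cv2.cvtColor(im,cv2.COLOR_BGR2HSV)
m=cv2.inRange(hsv,(105,120,30),(130,255,255))
for r in range(208,263,6):
    x=np.nonzero(m[r,300:360])[0]+300;print(r,x.min(),x.max())
M=R.from_quat(env.read_state()["eef_rot"]).as_matrix();T=env.read_state()["tool_pos"]
x=np.nonzero(m[250,300:360])[0]+300
print(((ray("wrist",[(x.min(),250),(x.max()+1,250),(327,262.5),(327,220)],96,c)-T)@M).round(1))
E
```

```text
208 324 326
214 316 338
220 315 337
226 316 337
232 316 337
238 315 337
244 315 337
250 316 336
256 319 333Traceback (most recent call last):
  File "<stdin>", line 6, in <module>
    return umr_minimum(a, axis, None, out, keepdims, initial, where)
ValueError: zero-size array to reduction operation minimum which has no identity
```

>>> {"op": "drive_tool", "data": {
  "series": [
    [0.004,0.003,0.05,0,0,0,1],
    [0.004,0.003,0.05,0,0,0,1],
    [0,0,0.05,0,0,0,1],
    [0,0,0.05,0,0,0,1],
    [0,0,0.05,0,0,0,1],
    [0,0,0.05,0,0,0,1],
    [0,0,0.05,0,0,0,1],
    [0,0,0.05,0,0,0,1],
    [0,0,0.03,0,0,0,1],
    [0,0,0.03,0,0,0,1],
    [0,0,0.02,0,0,0,1],
    [0,0,0,0,0,0,1],
    [0,0,0,0,0,0,1]
  ]
}}

```text
time: 4.15
tool_pos: [472.4, -290.2, 69.9]
eef_rot: [0.385, 0.923, -0.0, 0.0]
force: [0.3, -0.3, -0.3]
width: 1.0
grasp_force: 0.0
```

```bash
python3 - <<'E'
from h import *
s=env.read_state();print(s["tool_pos"],s["force"],s["eef_rot"])
cv2.imwrite("pics/w2.png",env.capture("wrist")[:,:,::-1])
E
```

```text
[ 472.44561211 -290.15291963   69.91965749] [ 0.2869006  -0.27233124 -0.28952278] [ 3.84903457e-01  9.22956837e-01 -1.87472092e-05  7.85619897e-05]
```

View pics/w2.png

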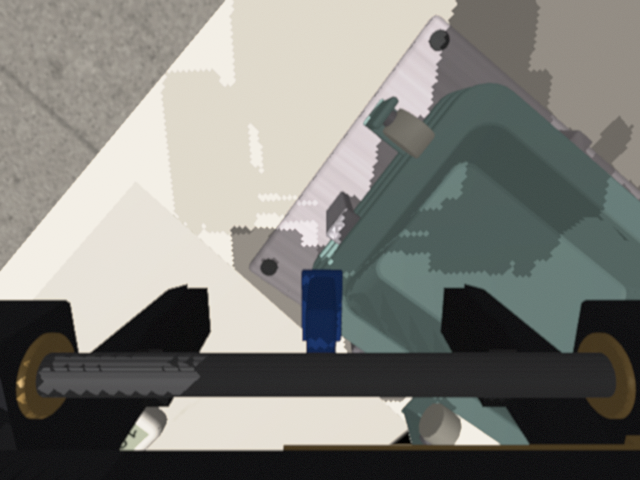

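The fingers straddle the clip. The clip's centre is at column 322 and the fingers' centre at 326.5, so I'll shift slightly before closing.

>>> {"op": "drive_tool", "data": {
  "force": 40,
  "series": [
    [0,-0.007,0.009,0,0,0,1],
    [0,0,0,0,0,0,0],
    [0,0,0,0,0,0,0],
    [0,0,0,0,0,0,0],
    [0,0,0,0,0,0,0],
    [0,0,0,0,0,0,0],
    [0,0,0,0,0,0,0],
    [0,0,0,0,0,0,0],
    [0,0,0,0,0,0,0],
    [0,0,0,0,0,0,0],
    [0,0,0,0,0,0,0],
    [0,0,0,0,0,0,0]
  ]
}}

```text
time: 5.2
tool_pos: [471.1, -291.3, 67.5]
eef_rot: [0.385, 0.923, 0.0, -0.0]
force: [-0.5, 0.3, -0.0]
width: 0.191
grasp_force: 0.0
```

>>> {"op": "drive_tool", "data": {
  "series": [
    [0,0,0,0,0,0,0],
    [0,0,0,0,0,0,0],
    [0,0,0,0,0,0,0],
    [0,0,0,0,0,0,0],
    [0,0,0,0,0,0,0],
    [0,0,0,0,0,0,0]
  ]
}}

```text
time: 5.7
tool_pos: [471.2, -291.3, 67.5]
eef_rot: [0.385, 0.923, 0.0, 0.0]
force: [0.8, 0.5, -1.4]
width: 0.107
grasp_force: 40.0
```

Gripped at about 9.4 mm width with little side force. Now I'll peel on an arc about the far corner, starting with 0.1 rad as a check.

>>> {"op": "drive_tool", "data": {
  "force": 50,
  "series": [
    [0,0.0007,-0.0065,0.02,0,0,0],
    [0,0.0007,-0.0065,0.02,0,0,0],
    [0,0.0007,-0.0065,0.02,0,0,0],
    [0,0.0007,-0.0065,0.02,0,0,0],
    [0,0.0007,-0.0065,0.02,0,0,0],
    [0,0.0007,-0.0065,0.02,0,0,0],
    [0,0.0007,-0.0065,0.02,0,0,0],
    [0,0.0007,-0.0065,0.02,0,0,0],
    [0,0.0007,-0.0065,0.02,0,0,0],
    [0,0.0007,-0.0065,0.02,0,0,0]
  ]
}}

```text
time: 6.53
tool_pos: [472.9, -289.7, 83.9]
eef_rot: [0.384, 0.922, -0.047, -0.019]
force: [-1.4, -1.7, -1.5]
width: 0.111
grasp_force: 50.0
```

>>> {"op": "drive_tool", "data": {
  "series": [
    [0,0.0007,-0.0065,0.02,0,0,0],
    [0,0.0007,-0.0065,0.02,0,0,0],
    [0,0.0007,-0.0065,0.02,0,0,0],
    [0,0.0007,-0.0065,0.02,0,0,0],
    [0,0.0007,-0.0065,0.02,0,0,0],
    [0,0.0007,-0.0065,0.02,0,0,0],
    [0,0.0007,-0.0065,0.02,0,0,0],
    [0,0.0007,-0.0065,0.02,0,0,0],
    [0,0.0007,-0.0065,0.02,0,0,0],
    [0,0.0007,-0.0065,0.02,0,0,0],
    [0,0.0007,-0.0065,0.02,0,0,0],
    [0,0.0007,-0.0065,0.02,0,0,0]
  ]
}}

```text
time: 7.53
tool_pos: [476.5, -286.0, 102.8]
eef_rot: [0.382, 0.917, -0.102, -0.042]
force: [-3.2, -3.2, 0.5]
width: 0.11
grasp_force: 50.0
```

>>> {"op": "drive_tool", "data": {
  "series": [
    [0,0.0007,-0.0065,0.02,0,0,0],
    [0,0.0007,-0.0065,0.02,0,0,0],
    [0,0.0007,-0.0065,0.02,0,0,0],
    [0,0.0007,-0.0065,0.02,0,0,0],
    [0,0.0007,-0.0065,0.02,0,0,0],
    [0,0.0007,-0.0065,0.02,0,0,0],
    [0,0.0007,-0.0065,0.02,0,0,0],
    [0,0.0007,-0.0065,0.02,0,0,0],
    [0,0.0007,-0.0065,0.02,0,0,0],
    [0,0.0007,-0.0065,0.02,0,0,0],
    [0,0,0,0,0,0,0],
    [0,0,0,0,0,0,0]
  ]
}}

```text
time: 8.53
tool_pos: [480.9, -281.8, 118.1]
eef_rot: [0.38, 0.911, -0.147, -0.061]
force: [-3.6, -3.7, 2.4]
width: 0.103
grasp_force: 50.0
```

```bash
python3 - <<'E'
from h import *
s=env.read_state();M=R.from_quat(s["eef_rot"]).as_matrix()
print(s["tool_pos"],s["force"],s["moment"],np.arccos(-M[2,2]),"far est",s["tool_pos"]+M@[-3,163.4,17])
a=env.capture("side")[140:260,300:460,::-1];b=env.capture("wrist")[:,:,::-1]
v=np.hstack([cv2.resize(a,(560,420),interpolation=2),cv2.resize(b,(240,180)).repeat(1,0) if 0 else np.vstack([cv2.resize(b,(240,180)),np.zeros((240,240,3),np.uint8)])])
cv2.imwrite("pics/peel.png",v)
E
```

```text
[ 480.87220721 -281.79651746  118.14248733] [-3.57261125 -3.70840653  2.35824274] [-0.26825604  0.41281915 -0.11909193] 0.32062597477976973 far est [ 589.3207798  -178.53612555   50.5129186 ]
```

View pics/peel.png

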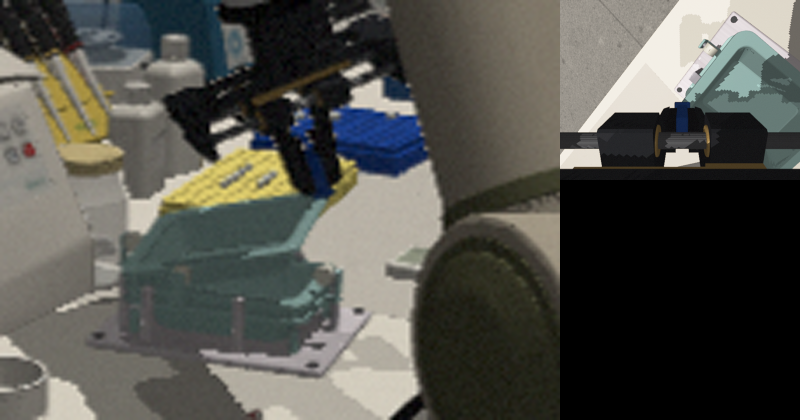

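The side view shows the tray tipped with its far corner resting in the stack, and the second tray flat. About 5 N of lateral push remains, so I'll ease it back before lifting.

>>> {"op": "drive_tool", "data": {
  "series": [
    [0,-0.0025,0.0008,0,0,0,0],
    [0,-0.0025,0.0008,0,0,0,0],
    [0,-0.0025,0.0008,0,0,0,0],
    [0,0,0,0,0,0,0],
    [0,0,0,0,0,0,0]
  ]
}}

```text
time: 9.05
tool_pos: [479.4, -283.2, 117.9]
eef_rot: [0.38, 0.911, -0.147, -0.061]
force: [-2.4, -1.8, 3.1]
width: 0.109
grasp_force: 50.0
```

>>> {"op": "drive_tool", "data": {
  "series": [
    [0,-0.002,-0.0038,0,0,0,0],
    [0,-0.0015,-0.0038,0,0,0,0],
    [0,-0.0015,-0.0038,0,0,0,0],
    [0,-0.0015,-0.0038,0,0,0,0],
    [0,-0.0015,-0.0038,0,0,0,0],
    [0,-0.0015,-0.0038,0,0,0,0],
    [0,0,0,0,0,0,0]
  ]
}}

```text
time: 9.63
tool_pos: [479.2, -283.4, 124.1]
eef_rot: [0.38, 0.911, -0.147, -0.061]
force: [-0.2, -0.3, -0.9]
width: 0.107
grasp_force: 50.0
```

>>> {"op": "drive_tool", "data": {
  "series": [
    [0,-0.0025,-0.0076,0,0,0,0],
    [0,-0.0025,-0.0076,0,0,0,0],
    [0,-0.0025,-0.0076,0,0,0,0],
    [0,-0.0025,-0.0076,0,0,0,0],
    [0,-0.0025,-0.0076,0,0,0,0],
    [0,-0.0025,-0.0076,0,0,0,0],
    [0,-0.005,-0.015,0,0,0,0],
    [0,-0.005,-0.015,0,0,0,0],
    [0,-0.005,-0.015,0,0,0,0],
    [0,-0.01,-0.03,0,0,0,0],
    [0,-0.01,-0.03,0,0,0,0],
    [0,-0.01,-0.03,0,0,0,0],
    [0,-0.01,-0.03,0,0,0,0],
    [0,-0.01,-0.03,0,0,0,0],
    [0,-0.01,-0.03,0,0,0,0],
    [0,-0.01,-0.03,0,0,0,0],
    [0,-0.01,-0.03,0,0,0,0],
    [0,0,0,0,0,0,0]
  ]
}}

```text
time: 11.13
tool_pos: [479.4, -283.9, 212.9]
eef_rot: [0.38, 0.911, -0.147, -0.06]
force: [-0.6, -0.7, -0.9]
width: 0.111
grasp_force: 50.0
```

```bash
python3 - <<'E'
from h import *
s=env.read_state();print(s["tool_pos"],s["force"],s["moment"],s["qpos"].round(2))
v=env.capture("side")[100:280,280:480,::-1]
cv2.imwrite("pics/lift.png",cv2.resize(v,None,fx=3,fy=3,interpolation=2))
E
```

```text
[ 479.37724635 -283.88968066  212.89369997] [-0.5909654  -0.70882891 -0.94732159] [ 0.08817784 -0.21492736 -0.00121687] [-0.61  0.47  1.38 -0.32  1.37 -1.31]
```

View pics/lift.png

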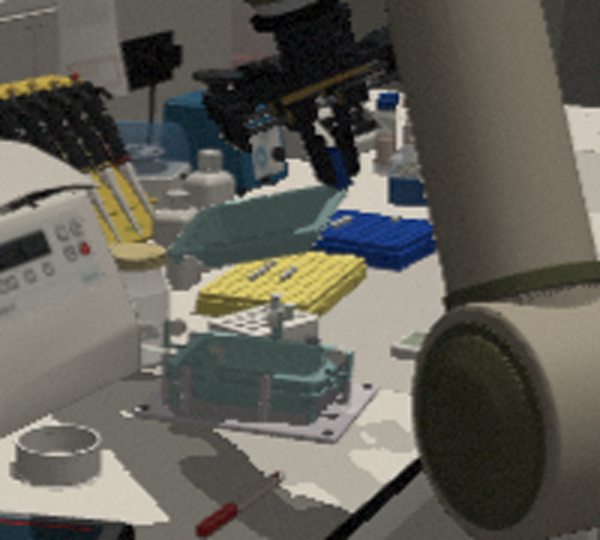

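The tray is free and tipped, and the second tray is still in its seat. Next I'll level it and carry it over.

>>> {"op": "drive_tool", "data": {
  "series": [
    [0,0,0,-0.04,0,0,0],
    [0,0,0,-0.08,0,0,0],
    [0,0,0,-0.08,0,0,0],
    [0,0,0,-0.08,0,0,0],
    [0,0,0,-0.08,0,0,0],
    [0,0,0,-0.08,0,0,0],
    [0,0,0,-0.08,0,0,0],
    [0,0,0,-0.08,0,0,0],
    [0,0,0,-0.04,0,0,0],
    [0,0,0,0,0,0,0]
  ]
}}

```text
time: 12.02
tool_pos: [478.4, -284.0, 210.7]
eef_rot: [0.385, 0.923, 0.0, -0.0]
force: [-0.1, 0.0, -1.7]
width: 0.105
grasp_force: 50.0
```

>>> {"op": "drive_tool", "data": {
  "series": [
    [0.02,0.017,0,0,0,0,0],
    [0.04,0.034,0,0,0,0,0],
    [0.06,0.05,0,0,0,0,0],
    [0.08,0.067,0,0,0,0,0],
    [0.08,0.067,0,0,0,0,0],
    [0.08,0.067,0,0,0,0,0],
    [0.08,0.067,0,0,0,0,0],
    [0.08,0.067,0,0,0,0,0],
    [0.08,0.067,0,0,0,0,0],
    [0.08,0.067,0,0,0,0,0],
    [0.08,0.067,0,0,0,0,0],
    [0.08,0.067,0,0,0,0,0],
    [0.08,0.067,0,0,0,0,0],
    [0.08,0.067,0,0,0,0,0],
    [0.08,0.067,0,0,0,0,0],
    [0.08,0.067,0,0,0,0,0],
    [0.06,0.05,0,0,0,0,0],
    [0.04,0.034,0,0,0,0,0],
    [0.02,0.017,0,0,0,0,0],
    [0,0,0,0,0,0,0]
  ]
}}

```text
time: 13.68
tool_pos: [443.4, 134.1, 211.0]
eef_rot: [0.384, 0.924, -0.0, -0.0]
force: [-0.7, -0.1, -1.6]
width: 0.112
grasp_force: 50.0
```

```bash
python3 - <<'E'
from h import *
s=env.read_state();M=R.from_quat(s["eef_rot"]).as_matrix();print(s["time"],s["tool_pos"],s["force"],s["moment"],M.round(3))
t=np.array([445.4,134.9,165.5]);print("tool-frame delta/250",((t-s["tool_pos"])@M/250).round(4))
E
```

```text
13.6833 [443.3954677  134.05137201 211.0414648 ] [-0.72853396 -0.12291716 -1.58600341] [-0.06337899 -0.07358265 -0.00601509] [[-0.706  0.708 -0.   ]
 [ 0.708  0.706 -0.   ]
 [-0.    -0.    -1.   ]]
tool-frame delta/250 [-0.0033  0.0081  0.1822]
```

>>> {"op": "drive_tool", "data": {
  "series": [
    [-0.001,0.002,0.03,0,0,0,0],
    [-0.001,0.002,0.03,0,0,0,0],
    [-0.001,0.002,0.03,0,0,0,0],
    [0,0.002,0.03,0,0,0,0],
    [0,0,0.03,0,0,0,0],
    [0,0,0.02,0,0,0,0],
    [0,0,0.012,0,0,0,0],
    [0,0,0,0,0,0,0],
    [0,0,0,0,0,0,0],
    [0,0,0,0,0,0,0]
  ]
}}

```text
time: 14.52
tool_pos: [446.3, 133.4, 165.9]
eef_rot: [0.385, 0.923, 0.0, 0.0]
force: [-0.4, -0.1, -1.1]
width: 0.11
grasp_force: 50.0
```

```bash
python3 - <<'E'
from h import *
s=env.read_state();M=R.from_quat(s["eef_rot"]).as_matrix();print(s["time"],s["tool_pos"],M[2].round(4))
c=s["tool_pos"]+M@R.from_euler("z",0).apply([0,0,0])
t=env.capture("top")[:,:,::-1];sd=env.capture("side")[:,:,::-1];w=env.capture("wrist")[:,:,::-1]
for n,i in(("topf",t),("sidef",sd),("wf",w)):cv2.imwrite(f"pics/{n}.png",i)
a=cv2.resize(t[150:330,170:370],(400,360),interpolation=2);b=cv2.resize(sd[130:330,200:400],(360,360),interpolation=2)
cv2.imwrite("pics/fin.png",np.hstack([a,b]))
E
```

```text
14.5167 [446.31444612 133.43129809 165.86861327] [-5.e-04  5.e-04 -1.e+00]
```

View pics/fin.png

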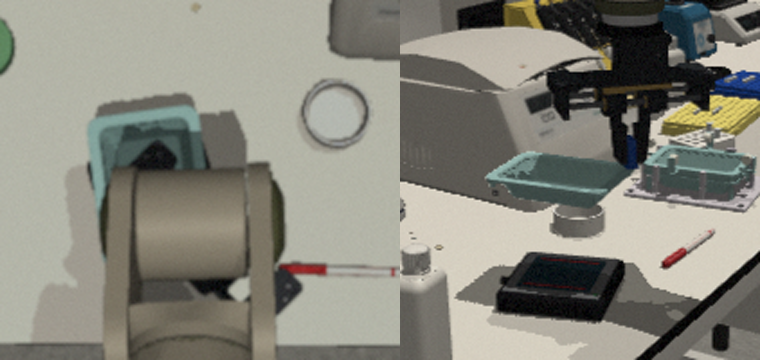

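View pics/wf.png

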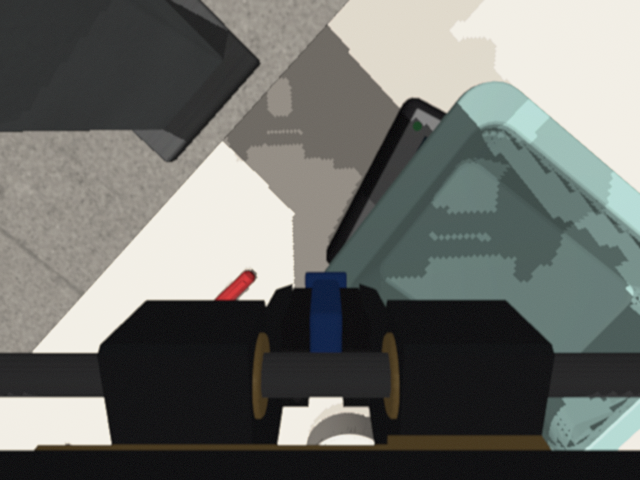

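The final crop shows the tray over the reader, looking nearly level. The dish, pen, bottle and second tray are all in place. In the wrist view the clip sits at column 326, centred between the pads. I'll check centre and level numerically from the rim edges.

```bash
python3 - <<'E'
from h import *
yaw=np.radians(8.2);ex=np.array([np.cos(yaw),np.sin(yaw),0]);ey=np.array([-ex[1],ex[0],0]);C=np.array([506.9,189.8,130])
def m(n): 
    return cv2.inRange(cv2.cvtColor(cv2.imread(f"pics/{n}.png"),cv2.COLOR_BGR2HSV),(78,40,50),(98,255,255))
b=big(m("topf"),(205,190,285,260));q=ray("top",b,160)-C;u,v=q@ex,q@ey
s=(u>70)&(abs(v)<35);print("top +x edge (75.5):",[np.median(u[s&(abs(v-k)<8)]).round(1) for k in(-25,0,25)])
s=(v>50)&(u>20)&(u<55);print("top +y edge (55.5):",[np.median(v[s&(abs(u-k)<8)]).round(1) for k in(28,45)]); 
s=(v<-45)&(u>20)&(u<60);print("top -y edge:",np.median(v[s]).round(1) if s.any() else None)
b=big(m("sidef"),(240,205,345,250));print(cv2.boundingRect(b))
c=env.camera_info("side");E=c["extrinsics"];o=E[:3,3]
d=ray("side",b,0)-o
for nm,nrm,dist,al in(("+x",ex,75.5,ey),("-y",-ey,55.5,ex)):
    t=((C-o)@nrm+dist)/(d@nrm);P=o+d*t[:,None];z=P[:,2];a=(P-C)@al
    for k in(-50,-35,-20,0,20,35,50):
        ss=abs(a-k)<5
        if ss.any():print(nm,k,"z max",z[ss].max().round(1))
E
```

```text
top +x edge (75.5): [np.float64(72.8), np.float64(73.0), np.float64(72.7)]
top +y edge (55.5): [np.float64(53.6), np.float64(51.5)]
top -y edge: -55.4
(248, 215, 81, 30)
+x -50 z max 155.6
+x -35 z max 154.4
+x -20 z max 154.1
+x 0 z max 153.9
+x 20 z max 155.5
+x 35 z max 155.2
-y -50 z max 157.3
-y -35 z max 157.3
-y -20 z max 156.4
-y 0 z max 156.1
-y 20 z max 156.1
-y 35 z max 156.6
-y 50 z max 156.9
```

The tray is level, within 1°. I'll make a small trim of about +2 mm in y and +2 mm in z, then hand in.

>>> {"op": "drive_tool", "data": {
  "series": [
    [0.002,0.0035,-0.004,0,0,0,0],
    [0.002,0.0035,-0.004,0,0,0,0],
    [0,0,0,0,0,0,0],
    [0,0,0,0,0,0,0],
    [0,0,0,0,0,0,0],
    [0,0,0,0,0,0,0],
    [0,0,0,0,0,0,0],
    [0,0,0,0,0,0,0]
  ]
}}

```text
time: 15.33
tool_pos: [446.7, 135.3, 167.5]
eef_rot: [0.385, 0.923, -0.0, -0.0]
force: [-0.4, -0.7, -1.6]
width: 0.11
grasp_force: 50.0
```

```bash
python3 -c "
from workcell import env
print(env.read_state()['tool_pos'],env.read_state()['dq']);print(env.sign_off())"
```

```text
[446.66022811 135.34780477 167.53221212] [ 0.00154057  0.00109866 -0.00111045 -0.0010817  -0.00114972  0.00124134]
the job is handed in; nothing more can be done
None
```

Handed in at about 15 s: I tipped the top tray about 18° on its far corner and lifted it off without moving the second tray; the arm is now holding it level over the reader's window, about 10 cm above the glass and centred to within a few mm, and the dish, pen and bottle looked undisturbed in the last pictures.

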